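Drive the worn bushing out of the block with the drift

ROBOT

A 7-joint arm with a two-finger parallel gripper is mounted at the origin on a cart in front of the work surface, level with it; the furniture and walls round the work are solid. World frame = base frame: x ahead of the robot, y to its left, z up, the work surface at z = 0. Lengths are in mm, angles in rad, forces in N, time in s.
With the tool pointing down it reaches from about 400 to 875 mm from the base axis. Payload 19.3 kg.
Tool frame: the origin (TCP) lies at the very end of the fingers, on their centre line; the grasp point (between the pads) lies 19 mm behind it (grip_point_offset is the z of the grasp point in the tool frame, in mm); z points along the fingers, y is the line along which they close (so a half turn about z gives the same grasp; the last joint's range is limited). The gripper opens to 85 mm and grips with 20 to 120 N. Pads are 22 mm wide; open, the fingers measure 114 mm over their backs; the gripper's body (76 mm by 85 mm) begins 54 mm behind the grasp point. The pads swing forward as they close: fully open they stand 13 mm farther back than shut.
Start: joints at [-1.333, 0.521, -0.036, 1.599, 0.021, 1.021, -0.113], TCP at [189.37, 595.612, 231.291] pointing down, gripper open.
Joint ranges: [-2.91, 2.91], [-0.3, 2.13], [-1.5, 1.42], [0.17, 2.43], [-1.26, 4.41], [0.16, 1.93], [-2.52, 2.52]. Speed limits (rad/s): [1.89, 1.89, 2.39, 2.39, 3.01, 3.01, 3.01].

INTERFACE

Orientations are given as a 3x3 rotation matrix whose columns are the frame's x, y, z axes.
In Python, from workcell import movep, movel, goto_joints, open_gripper, clamp, wait, inverse_kinematics, read_state, camera, PlanningError, finish_job, grip_point_offset gives the robot as it stands. Calls block until the motion is done:
- movep(position, orientation): joint-space move of the TCP to a pose.
- movel(position, frame=None, max_speed=150, guard=None): straight line of the TCP; frame=None keeps the orientation; max_speed is the mean speed in mm/s. With guard (N) it stops when the force on the tool has changed by that much, and returns True; else False.
- goto_joints(angles): joint-space move.
- open_gripper() and clamp(): open the fingers fully, or close them until they stop; the grip force is fixed at half the most.
- wait(seconds).
- inverse_kinematics(position, orientation): joint angles nearest the present ones, or None.
- read_state(): the state.
- camera(name): name is "scene" or "top" or "wrist"; returns a dict with "image" (400x640x3 uint8, blue, green, red), "range_z" (400x640 float32, mm along the optical axis (not along the pixel's ray), 0 where there is no reading), "fx", "fy", "cx", "cy" (pixels), "cam_to_world" (4x4, takes a point from camera to world coordinates). Camera axes: x right, y up, looking along -z (the intrinsics and any distortion apply to the point x, -y, -z); pixel columns grow to the right and rows downward; lengths in mm; the calibration is good to about 2 mm. A picture is of the moment at which its call begins.
A pose or a line that the arm cannot do raises PlanningError and nothing moves.
- finish_job(): hands the job in; it is judged then, once.
The state is a dict: "time": time; "qpos": joint angles; "qvel": joint speeds; "joint_efforts": joint torques, N m; "eef_pos": TCP position; "tool_rot": TCP orientation; "ft_force": force on the tool from outside, world axes, zero at the start; "torque": the same for the moment, N m; "finger_gap": finger opening in mm; "gripper_force": force on a finger pad.
Only numpy, scipy, OpenCV 4.12 (cv2) and the standard library are available. Lean on these libraries where they do the work, as an engineer would, in place of code of your own. Each camera call takes 0.05 s, during which the arm holds its last target. There are 200 camera calls.

TASK

Take the steel drift from its cradle and use its round nose to push the hollow bushing right through its bore, so that it drops into the tray behind the block; leave the solid dowel that stands out of the other bore where it is. Then pull the drift out and lay it back in its cradle, resting in both saddles. Do not disturb the spanner, the plug gauge and the black lever lying nearby.

Things in the scene. Friction and masses are not known exactly. Their poses are not given: they have to be found in the camera images.
- block: Fixed aluminium block, 30 mm thick (x -15 to 15), 100 mm wide in y, top at z = 62 mm (set screws to 69 mm), on a dark base plate 8 mm thick (x -21 to 91, y -58 to 58 mm). Origin on the bench under the block's middle; x runs through the block along the two level bores, away from the robot: the pushing direction; z up. One bore holds the bushing, the other the dowel; which is which varies.
- bore_left (a point): Centre of the left bore's mouth in the block's near face (block frame x -15, y +25, z 46 mm). The bore is 17 mm wide, goes straight through along the block's x and is bevelled 3 mm at the mouth.
- bore_right (a point): Centre of the right bore's mouth in the near face (block frame x -15, y -25, z 46 mm); like the left one.
- tray (a point): Middle of the floor of the catch tray behind the block (block frame x 50, y 0, z 10 mm). Inside it spans x 15 to 85 and y -49 to 49 mm; its walls reach z = 30 mm.
- bushing: Hollow steel bushing, 16 mm diameter, 26 mm long, with an 8 mm hole visible in its ends (too small for the drift's nose). Origin at its middle, own x along its axis. It starts in one of the bores about 2 mm below both faces, held by a spring shoe: 5 to 15 N of push moves it; it is loose once it has moved about 17 mm.
- dowel: Solid steel dowel pin, 16 mm diameter, 40 mm long, ends plain without a hole. It sits in the other bore and stands 12 mm out of the block's near face, held by a spring shoe in the same way, and stays there. Origin on its axis 27 mm from the end that stands out; own x along the axis, away from that end.
- drift: Loose steel drift, about 0.16 kg: square handle 16 x 16 x 84 mm (own x -42 to 42 mm, and a 3 mm button behind) and round nose of 11 mm diameter (x 42 to 90 mm). Origin at the middle of the handle on the axis; x points to the nose. It starts level in the cradle, axis 42 mm above the bench, nose away from the robot, the handle's middle free to grip across y from above.
- drift_tip (a point): Centre of the flat end of the drift's nose, 90 mm along the drift's x from its origin.
- cradle: Fixed black cradle, base 80 x 50 x 8 mm, two saddles 8 mm thick at x = -30 and +30 mm, each a level rest at z = 34 mm between cheeks flaring from about 20 mm apart at the rest to 31 mm at the top (z 51 mm). Origin on the bench under its middle; x along the drift. Lying right, the drift's origin is 42 mm above this one, within 15 mm along x, its axis along x.
- spanner: Small steel combination spanner lying flat, 157 x 25 x 8 mm, origin at its middle on the bench. Bystander.
- plug_gauge: Steel plug gauge lying down, 89 x 23 x 20 mm, origin at its middle on the bench. Bystander.
- lever_4: Small black moulded lever, 65 x 22 x 14 mm, origin at its middle on the bench. Bystander.

How it is judged:
By the outcome, as a careful person would: the job done as asked, in the order asked, and still so for the second after the job is handed in, with the robot touching nothing.
It also fails if it takes over 51 s, if anything falls off the work surface, if the arm or the gripper's body presses on something with over 40 N, if the wrist force passes 120 N, or if a joint passes its speed limit or range.

## Working session

There is one attempt and no reset: what is moved stays moved. The work goes in short steps, each a Python script; the robot and the scene stay as the last script left them, time stands still between calls to the robot, and variables do not carry over. Pictures are saved under pics/ and viewed, at most 10 in all, crops included, and the job is handed in when it is done.

```bash
mkdir -p pics; ls
python3 - <<'E'
from workcell import *
import cv2,numpy as np,pickle
d={}
for n in("scene","top","wrist"):
    c=camera(n);d[n]=c;cv2.imwrite(f"pics/{n}0.png",c["image"]);print(n,c["fx"],c["fy"],c["cx"],c["cy"],np.round(c["cam_to_world"],3).tolist(),[k for k in c if k not in("image","range_z")],(c["range_z"]>0).mean())
pickle.dump(d,open("c0.pkl","wb"));print(read_state()["time"],grip_point_offset)
E
```

```text
pics
scene 454.16303839086527 454.16303839086527 311.7232500338929 200.7674055620576 [[0.64, 0.547, -0.54, 59.755], [-0.769, 0.468, -0.437, -495.229], [0.014, 0.694, 0.72, 690.816], [0.0, 0.0, 0.0, 1.0]] ['fx', 'fy', 'cx', 'cy', 'cam_to_world'] 0.9960234375
top 495.2783857764362 495.2783857764362 319.68077068623376 193.16073810840862 [[0.006, 0.999, -0.042, 450.373], [-1.0, 0.006, -0.007, -135.901], [-0.006, 0.042, 0.999, 1036.804], [0.0, 0.0, 0.0, 1.0]] ['fx', 'fy', 'cx', 'cy', 'cam_to_world'] 0.99611328125
wrist 358.82523480150684 358.82523480150684 322.9334972391496 200.59958729364524 [[0.305, -0.912, -0.276, 117.636], [0.952, 0.291, 0.089, 617.525], [-0.001, -0.29, 0.957, 373.818], [0.0, 0.0, 0.0, 1.0]] ['fx', 'fy', 'cx', 'cy', 'cam_to_world'] 0.99597265625
0.15 -18.700000000000003
```

View pics/scene0.png

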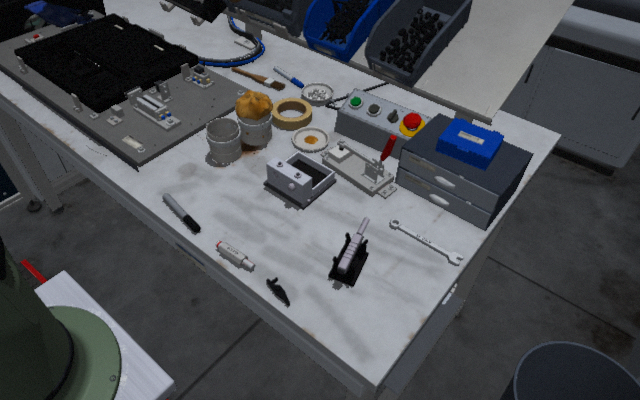

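View pics/top0.png

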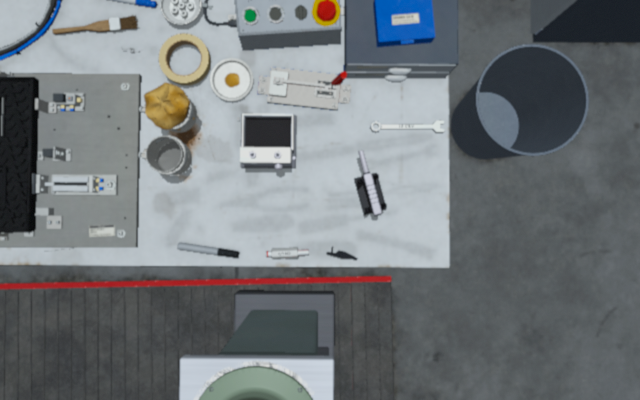

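```bash
cat > h.py <<'E'
import numpy as np,cv2
def cloud(c):
    v,u=np.mgrid[0:400,0:640];z=c["range_z"]
    P=np.stack([(u-c["cx"])/c["fx"]*z,-(v-c["cy"])/c["fy"]*z,-z],-1)
    T=c["cam_to_world"];return P@T[:3,:3].T+T[:3,3]
def ray(c,u,v,zp):
    T=c["cam_to_world"];d=T[:3,:3]@np.array([(u-c["cx"])/c["fx"],-(v-c["cy"])/c["fy"],-1]);o=T[:3,3]
    return o+d*(zp-o[2])/d[2]
def rect(P):
    (c,s,a)=cv2.minAreaRect(P[:,:2].astype(np.float32));return np.round(c,1),np.round(s,1),round(a,2)
E
python3 - <<'E'
from h import *
import pickle
d=pickle.load(open("c0.pkl","rb"));t=d["top"];P=cloud(t);s=d["scene"];Q=cloud(s)
print("bench z",np.median(P[205:230,250:330,2]),np.median(Q[215:230,190:215,2]))
B=P[100:180,230:305].reshape(-1,3);print("block top",rect(B[(B[:,2]>52)&(B[:,2]<66)]))
print("base",rect(B[(B[:,2]>4)]))
C=P[145:225,345:395].reshape(-1,3)
for lo,hi in((38,60),(43,60),(4,60)):
    print("cradle",lo,rect(C[(C[:,2]>lo)&(C[:,2]<hi)]))
S=Q[140:215,255:345].reshape(-1,3);print("scene block top",rect(S[(S[:,2]>57)&(S[:,2]<66)]))
C=Q[210:290,320:380].reshape(-1,3);print("scene drift",rect(C[(C[:,2]>43)&(C[:,2]<60)]))
a=cv2.resize(t["image"][100:220,230:390],(800,600),interpolation=cv2.INTER_CUBIC)
b=cv2.resize(s["image"][140:290,240:400],(800,600)[::1],interpolation=cv2.INTER_CUBIC)
cv2.imwrite("pics/a.png",a);cv2.imwrite("pics/b.png",cv2.resize(s["image"][140:290,240:400],(640,600),interpolation=cv2.INTER_CUBIC))
E
```

```text
bench z -0.7351291436640395 1.4669328660675092
block top (array([559.7, -20.7]), array([41.3, 99.8]), 0.0)
base (array([567.6, -29. ]), array([267.3, 171. ]), 9.73)
cradle 38 (array([ 512.8, -227.8]), array([134.6,  42.8]), 15.02)
cradle 43 (array([ 512.4, -227.9]), array([133.8,  42.8]), 15.02)
cradle 4 (array([ 509.5, -226.5]), array([ 90.8, 130. ]), 81.23)
scene block top (array([634.4, -22.3]), array([171.8, 101.1]), 0.31)
scene drift (array([ 512. , -229.8]), array([136. ,  42.1]), 15.61)
```

View pics/a.png

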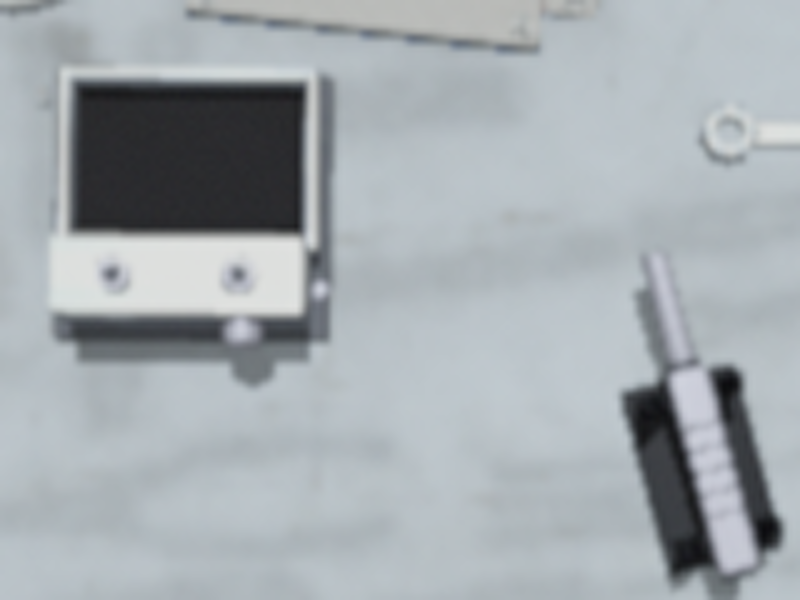

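View pics/b.png

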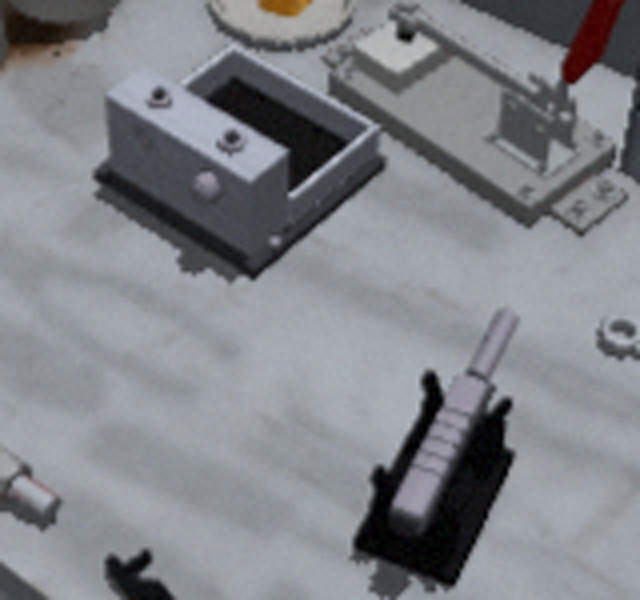

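Image findings: the dowel stands out of the right bore (top crop 240,330), so the bushing is in the left one. The drift points roughly +15° in yaw. Next I take near views with the wrist camera.

```bash
cat >> h.py <<'E'
def R(yaw):  # tool down, tool x along yaw dir
    c,s=np.cos(yaw),np.sin(yaw);return np.array([[c,s,0],[s,-c,0],[0,0,-1.]])
E
python3 - <<'E'
from workcell import *
from h import *
import pickle
d=pickle.load(open("c0.pkl","rb"))
st=read_state();Rt=st["tool_rot"];print(np.round(Rt,3).tolist())
w=d["wrist"]["cam_to_world"];print("cam in tool",np.round(Rt.T@(w[:3,3]-st["eef_pos"]),1),"look",np.round(Rt.T@-w[:3,2],3))
t=d["top"]
for u,v in((240,147),(291,147),(240,163),(291,163)):print(np.round(ray(t,u,v,62),1))
k=np.array(Rt.T@(w[:3,3]-st["eef_pos"]))
f=0 if k[0]<0 else np.pi   # camera behind in work direction
for p,y in(((491,-234,23),.262),((430,5,27),0),((410,5,27),0),((470,-15,200),0)):
    for g in(0,np.pi): print(p,g,np.round(inverse_kinematics(p,R(y+g)),2) if inverse_kinematics(p,R(y+g)) is not None else None)
for i,(p,y) in enumerate((((470,-15,200),f),((470,-239,170),.262+f))):
    movep(p,R(y));wait(.3);c=camera("wrist");pickle.dump((c,read_state()),open(f"w{i}.pkl","wb"));cv2.imwrite(f"pics/w{i}.png",c["image"])
print(read_state()["time"])
E
```

```text
[[-0.953, 0.303, -0.0], [0.303, 0.953, -0.001], [-0.0, -0.001, -1.0]]
cam in tool [  75.    -0.7 -142.9] look [-0.29  -0.001  0.957]
[581.4  28.8  62. ]
[582.  -72.2  62. ]
[549.6  28.4  62. ]
[550.2 -72.5  62. ]
(491, -234, 23) 0 [ 0.05  0.76  0.41  1.96 -0.57  0.53 -0.45]
(491, -234, 23) 3.141592653589793 [ 0.39  0.71 -0.08  1.95  0.11  0.49  2.07]
(430, 5, 27) 0 [-0.33  0.63  0.23  2.24 -0.45  0.32 -1.27]
(430, 5, 27) 3.141592653589793 [-0.1   0.6  -0.06  2.23  0.12  0.31  1.3 ]
(410, 5, 27) 0 [-0.32  0.61  0.21  2.29 -0.46  0.28 -1.27]
(410, 5, 27) 3.141592653589793 [-0.1   0.59 -0.07  2.28  0.14  0.28  1.28]
(470, -15, 200) 0 [-0.8   0.49  0.97  2.06 -0.54  0.86 -1.1 ]
(470, -15, 200) 3.141592653589793 [-0.35  0.33  0.32  2.04 -0.15  0.79  1.63]
4.1417
```

View pics/w0.png

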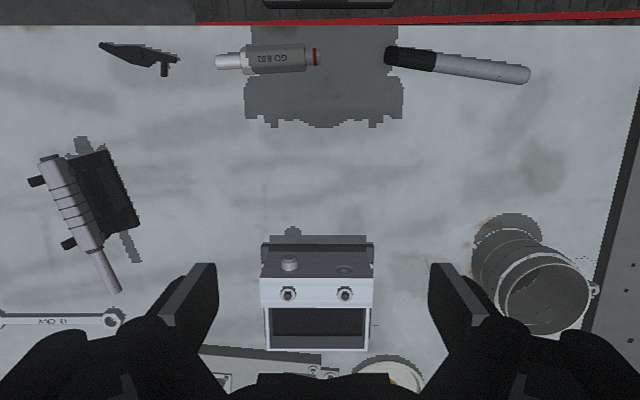

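View pics/w1.png

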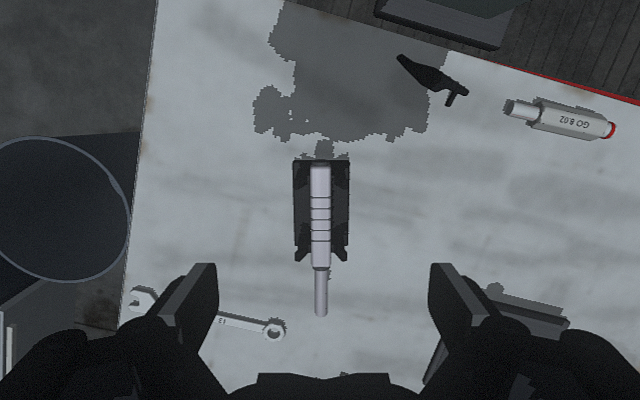

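The block view (w0) shows the top face at columns 260–374, the screws near (288,294) and (345,294), and the dowel end at (288,265). The empty-looking bore mouth is at (345,270). The drift view (w1) shows the drift along column 320, with the handle at rows 163–268 and the tip near row 316.

Run:
```python
from h import *
import pickle
c,s=pickle.load(open("w1.pkl","rb"));g=cv2.cvtColor(c["image"],cv2.COLOR_BGR2GRAY).astype(int)
print(g[200,296:346:2],g[300,306:336:2]);
pts=[]
for v in list(range(170,262,6))+list(range(275,312,4)):
    m=np.where(g[v,306:336]>(110 if v<265 else 0))[0]+306
    if v<265: e=np.where(abs(np.diff(g[v,304:338]))>25)[0]+304.5;L,Rr=e[0],e[-1]
    else: continue
    pts.append(ray(c,(L+Rr)/2,v,50)[:2]);print(v,L,Rr,np.round(pts[-1],1))
pts=np.array(pts);vx,vy,x0,y0=cv2.fitLine(pts.astype(np.float32),cv2.DIST_HUBER,0,.01,.01).ravel()
print("axis",np.degrees(np.arctan2(vy,vx)),x0,y0)
print("col320 rows",[(v,g[v,320]) for v in list(range(156,172))+list(range(260,274))+list(range(308,322))])
c,s=pickle.load(open("w0.pkl","rb"));g=cv2.cvtColor(c["image"],cv2.COLOR_BGR2GRAY).astype(int)
m=(g>165).astype(np.uint8);m[:270]=0;m[312:]=0;m[:,:250]=0;m[:,385:]=0
print([(v,np.where(m[v])[0][[0,-1]]) for v in range(276,312,4) if m[v].any()])
for u in range(264,374,9): r=np.where(m[:,u])[0];print(u,r[0],r[-1],np.round(ray(c,u,r[0]-.5,62),1))
```

```text
[ 49  50  53  48  50  51  46  81 150 169 171 174 170 166 165 164 154  94
  28  48  45  51  51  53  49] [139 141 140 139 115 118 144 152 137 125  93 141 139 139 139]
170 309.5 330.5 [ 452.4 -245.5]
176 309.5 330.5 [ 456.8 -244.3]
182 309.5 330.5 [ 461.3 -243.1]
188 309.5 330.5 [ 465.8 -241.9]
194 309.5 330.5 [ 470.4 -240.7]
200 309.5 330.5 [ 475.  -239.5]
206 309.5 330.5 [ 479.7 -238.2]
212 310.5 330.5 [ 484.3 -236.6]
218 311.5 329.5 [ 489.  -235.4]
224 310.5 330.5 [ 493.8 -234.1]
230 309.5 330.5 [ 498.8 -233.2]
236 310.5 330.5 [ 503.6 -231.5]
242 310.5 330.5 [ 508.6 -230.2]
248 310.5 330.5 [ 513.6 -228.8]
254 305.5 335.5 [ 518.7 -227.5]
260 330.5 330.5 [ 521.7 -218.3]
axis 15.284984 490.31158 -235.17154
col320 rows [(156, np.int64(82)), (157, np.int64(86)), (158, np.int64(92)), (159, np.int64(55)), (160, np.int64(37)), (161, np.int64(40)), (162, np.int64(51)), (163, np.int64(74)), (164, np.int64(77)), (165, np.int64(67)), (166, np.int64(81)), (167, np.int64(114)), (168, np.int64(140)), (169, np.int64(165)), (170, np.int64(171)), (171, np.int64(173)), (260, np.int64(162)), (261, np.in
[... 503 characters left out ...]
64(156)), (319, np.int64(158)), (320, np.int64(159)), (321, np.int64(154))]
[(280, array([260, 372])), (284, array([260, 372])), (288, array([260, 372])), (292, array([260, 372])), (296, array([260, 371])), (300, array([260, 371])), (304, array([261, 371])), (308, array([265, 368]))]
264 278 306 [550.3 -67.   62. ]
273 278 306 [550.3 -59.1  62. ]
282 278 306 [550.3 -51.3  62. ]
291 278 306 [550.4 -43.4  62. ]
300 278 306 [550.4 -35.5  62. ]
309 278 306 [550.4 -27.6  62. ]
318 278 307 [550.4 -19.7  62. ]
327 278 307 [550.4 -11.9  62. ]
336 278 307 [550.4  -4.   62. ]
345 278 307 [550.4   3.9  62. ]
354 279 307 [551.4  11.8  62. ]
363 279 307 [551.4  19.7  62. ]
372 279 294 [551.5  27.6  62. ]
```

Run:
```python
from workcell import *
from h import *
import pickle
y=.2668+np.pi;p=np.array([490,-235.2,23.3])
movep(p+[0,0,60],R(y));movel(p,max_speed=80);clamp()
s=read_state();print(s["finger_gap"],s["gripper_force"],s["ft_force"],s["time"],s["eef_pos"])
movel(p+[0,0,100],max_speed=120)
movep([435,3.5,100],R(np.pi));movel([435,3.5,27.3],max_speed=100);wait(.2)
s=read_state();print(s["finger_gap"],s["ft_force"],s["time"],s["eef_pos"],np.round(s["tool_rot"],3).tolist())
d={n:camera(n) for n in("top","scene","wrist")};pickle.dump(d,open("c2.pkl","wb"))
a=cv2.resize(d["top"]["image"][110:210,230:310],(480,600),interpolation=cv2.INTER_CUBIC)
b=cv2.resize(d["scene"]["image"][130:230,210:340],(780,600),interpolation=cv2.INTER_CUBIC)[:, :]
cv2.imwrite("pics/t2.png",a);cv2.imwrite("pics/s2.png",b)
```

```text
15.08398726636337 58.458479046821594 [-0.65784929  0.34603732  5.99038889] 6.1333 [ 490.06079054 -235.22922728   23.52175576]
15.005796975665952 [-0.33375699  0.04498008 -1.69012333] 9.1583 [435.35913029   3.61006045  27.78140688] [[-1.0, -0.0, 0.001], [-0.0, 1.0, 0.0], [-0.001, 0.0, -1.0]]
```

View pics/t2.png

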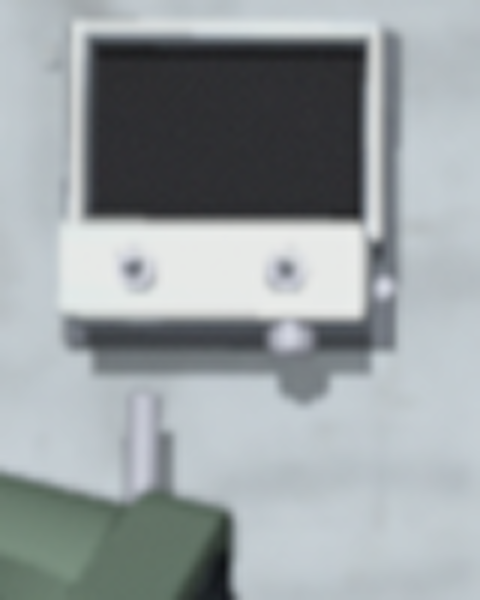

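View pics/s2.png

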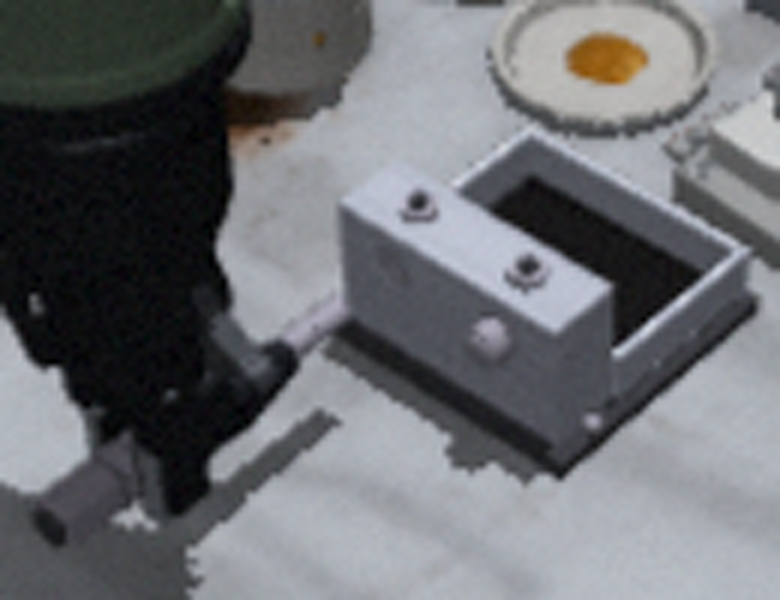

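Top view: the nose is at crop column 142 and the dowel at 290, so they are about 49 mm apart. I shift +0.7 mm in y and push with a guard.

Run:
```python
from workcell import *
from h import *
import pickle
def rep(t): s=read_state();print(t,np.round(s["eef_pos"],2),np.round(s["ft_force"],1),round(s["finger_gap"],2),round(s["time"],2))
movel([435,4.2,27.0],max_speed=50)
r=movel([461,4.2,27.0],max_speed=50,guard=10);rep(("near",r))
if not r:
  for x in (468,475,482,489,496):
    r=movel([x,4.2,27.0],max_speed=30,guard=35);rep((x,r))
    if r:break
d={n:camera(n) for n in("top","scene")};pickle.dump(d,open("c3.pkl","wb"))
a=cv2.resize(d["top"]["image"][110:200,240:310],(400,514),interpolation=cv2.INTER_CUBIC)
b=cv2.resize(d["scene"]["image"][150:220,260:345],(400,514*400//485),interpolation=cv2.INTER_CUBIC)
b=cv2.copyMakeBorder(b,0,514-b.shape[0],0,0,0)
cv2.imwrite("pics/t3.png",np.hstack([a,b]))
```

```text
('near', False) [460.89   4.18  26.93] [ 0.3  0.5 -1.6] 15.36 10.22
(468, False) [467.09   4.18  26.82] [-5.   0.2 -0.6] 14.99 10.61
(475, False) [473.93   4.15  26.76] [-5.7 -0.2 -0.7] 14.8 10.99
(482, False) [482.21   4.21  27.04] [-0.6  0.1 -2.5] 15.25 11.38
(489, False) [489.18   4.19  27.01] [ 0.3 -0.4 -2.1] 14.58 11.76
(496, False) [496.13   4.18  26.96] [ 0.6  0.5 -1. ] 14.83 12.14
```

View pics/t3.png

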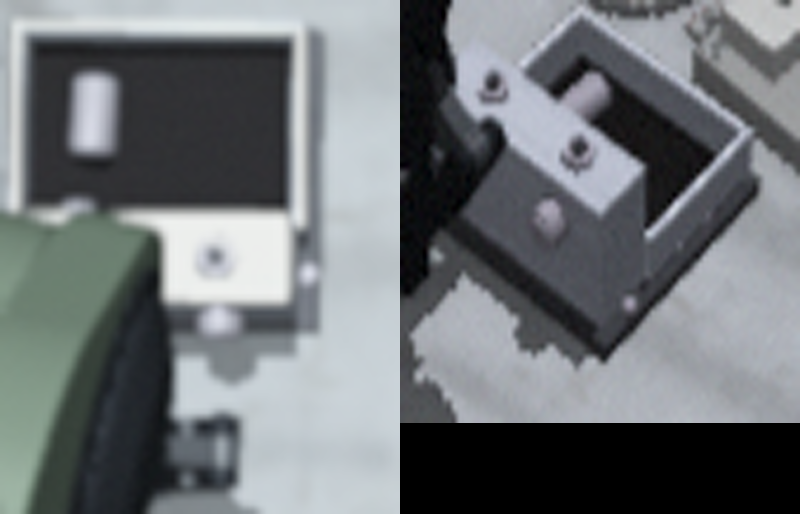

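The bushing lies in the tray (crop 93,113) and the dowel is still in place. Now I withdraw the drift and put it back in the cradle.

Run:
```python
from workcell import *
from h import *
import pickle
def rep(t): s=read_state();print(t,np.round(s["eef_pos"],2),np.round(s["ft_force"],1),round(s["finger_gap"],2),round(s["time"],2))
movel([435,4.2,27.0],max_speed=80);rep("out")
movel([435,4.2,100],max_speed=120)
y=.2668+np.pi;p=np.array([490,-235.2,23.3])
movep(p+[0,0,90],R(y));movel(p+[0,0,30],max_speed=100);wait(.2);rep("above")
r=movel(p+[0,0,.2],max_speed=30,guard=12);rep(("down",r))
if not r or read_state()["eef_pos"][2]<25.5:
    open_gripper();wait(.2);rep("open");movel(p+[0,0,147],max_speed=120)
    movep([470,-239,170],R(.262+np.pi));wait(.3);rep("view")
d={n:camera(n) for n in("top","scene","wrist")};pickle.dump(d,open("c4.pkl","wb"))
a=cv2.resize(d["wrist"]["image"][130:340,220:430],(500,500))
b=cv2.resize(d["scene"]["image"][205:295,310:390],(300,338),interpolation=cv2.INTER_CUBIC)
b=cv2.copyMakeBorder(b,0,500-b.shape[0],0,0,0)
cv2.imwrite("pics/t4.png",np.hstack([a,b]))
```

```text
out [435.59   4.25  27.05] [ 0.  -0.7 -2.1] 14.8 13.15
above [ 490.32 -235.27   53.87] [ 0.5 -0.3 -1.1] 15.04 15.82
('down', True) [ 489.78 -235.16   23.51] [-1.5  0.5  9.2] 14.62 16.8
open [ 489.29 -234.91   22.91] [ 0.2  0.4 -0.6] 85.33 17.68
view [ 470.31 -238.86  169.86] [ 0.1  0.6 -0.1] 85.51 19.61
```

View pics/t4.png

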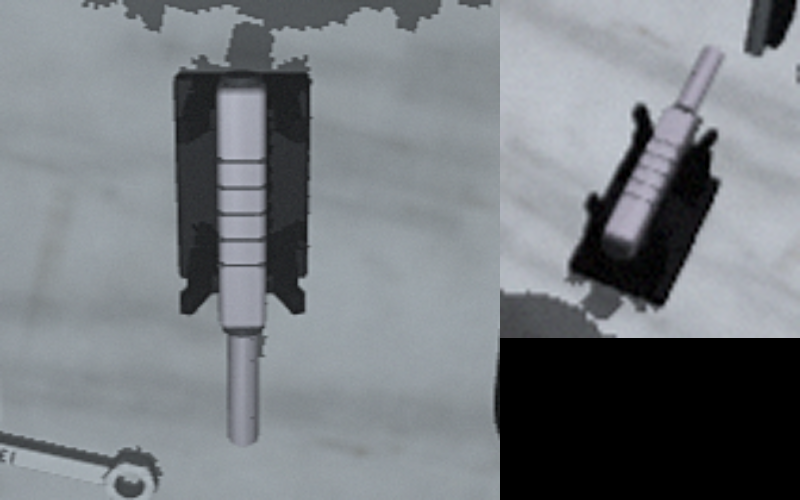

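The drift lies level in both saddles (crop column 242, rows 80–445), as it did at the start, and the arm is clear.

```bash
python3 -c "
from workcell import *
print(finish_job())"
```

```text
the job is handed in; nothing more can be done
None
```

The job is handed in after about 20 s of robot time: the bushing is in the tray, the dowel was left in its bore, the drift is back in both saddles of its cradle, and no stray contact showed in the forces or pictures.

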